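# Fetch the culture dish from behind the bottles and weigh it

### The job

The covered Petri dish at the back of the deep grey kit tray has to go on the balance, but the bottle, the jar and the stoppered flask stand round it in the way: stand all three upright in the shallow white side tray first, then take the dish and set it on the middle of the balance pan. Afterwards put the bottle, the jar and the flask back in the kit tray, each just where it stood at the start. Set the glass down without dropping or tipping it, and leave the other things where they are.

Things in the scene. Friction and masses are not known exactly. Their poses are not given: they have to be found in the camera images.
- bottle: Amber glass reagent bottle with a black screw cap and plain paper label, the tallest of the three, 120 mm high. Body 48 mm in diameter up to 70 mm, shoulder narrowing to a 22 mm neck at 88 mm, cap 28 mm in diameter from 94 to 120 mm (grip it by the cap). About 0.16 kg. Origin: centre of the underside, z up.
- jar: Squat white plastic wide-mouth jar with a white ribbed screw lid and plain paper label, 80 mm high. Body 50 mm in diameter up to 58 mm, lid 52 mm in diameter from 58 to 80 mm (53 mm over the thin ribs; grip it by the lid). About 0.12 kg. Origin: centre of the underside, z up.
- flask: Clear glass conical (Erlenmeyer) flask with a dark rubber stopper, 97 mm high. Foot 51 mm in diameter, cone up to 58 mm, neck 23 mm in diameter from 58 to 83 mm, stopper 23 to 25 mm in diameter from 83 to 97 mm (grip it by neck and stopper). About 0.09 kg. Origin: centre of the underside, z up.
- dish: Covered clear glass Petri dish (one piece), 60 mm in diameter, 20 mm high, a pale slice with a dark mould spot inside. Grip across its rim, fingertips near the floor. 0.06 kg. Origin: centre of the underside, z up. Starts on the kit tray's floor by the middle of its far (+x) wall; bottle, jar and flask stand left, right and in front (-x side) of it in varying order, 2 to 20 mm away.
- kit_tray: Deep grey plastic tray, fixed: 160 mm (its x) by 220 mm (its y) outside (a thin lip stands out 6 mm round the rim), walls 5 mm thick and 45 mm high, floor 5 mm thick. Origin: centre of the underside on the bench; x points to its far long wall, z up. The bottle, jar, flask, dish and glass block start on its floor.
- side_tray: Shallow white plastic tray, fixed and empty: 140 mm (its x) by 240 mm (its y) outside, rim 5 mm thick and 15 mm high, floor 5 mm thick. Origin: centre of the underside on the bench; x, y in the plane, z up. Room for three things in a row along its y, 70 mm apart.
- pan (a point): Centre of the top face of the balance's round steel pan, 120 mm in diameter, 42 mm above the bench; the pan is flat and rimless and does not move. z up, x points away from the balance's display. The balance (white, 200 mm along its x by 150 mm along its y, housing 32 mm high) is fixed; its middle lies 30 mm from this point towards -x, the display side.
- glass_block: Bystander, leave alone: low square glass staining block, 40 x 40 x 14 mm, on the kit tray's floor in its near left (-x, +y) corner. Origin: centre of the underside, z up.
- dropper_bottle: Bystander, leave alone: small amber dropper bottle with black cap and rubber bulb, 33 mm in diameter, 84 mm high, standing on the bench beyond the work. Origin: centre of the underside, z up.
- sample_dish: Bystander, leave alone: small open glass dish, 50 mm in diameter, 13 mm high, with a black sample, on the bench beyond the work. Origin: centre of the underside, z up.
Things that resemble listed ones, but are neither listed nor needed, are in the scene too. Leave any green or red look-alike of the bottle alone.

How it is judged:
By the outcome, as a careful person would: the job done as asked, in the order asked, and still so for the second after the job is handed in, with the robot touching nothing.
It also fails if it takes over 152 s, if anything falls off the work surface, if the arm or the gripper's body presses on something with over 40 N, if the wrist force passes 120 N, or if a joint passes its speed limit or range.

### The arm

A 6-joint arm with a two-finger parallel gripper is mounted at the origin on the work surface. World frame = base frame: x ahead of the robot, y to its left, z up, the work surface at z = 0. Lengths are in m, angles in rad, forces in N, time in s.
With the tool pointing down it reaches from about 0.35 to 0.975 m from the base axis. Payload 4.9 kg.
Tool frame: the origin (TCP) lies on the centre line of the jaws, within the pads' length; the fingertips stand manip.tip_reach ahead of it and the grasp point (between the pads) is the TCP (manip.tip_reach is the distance from the TCP to the fingertips, in m); z points along the fingers, y is the line along which they close (so a half turn about z gives the same grasp; the last joint's range is limited). The gripper opens to 85 mm and grips with 20 to 120 N. Pads are 22 mm wide; open, the fingers measure 114 mm over their backs; the gripper's body (76 mm by 85 mm) begins 54 mm behind the grasp point. The pads swing forward as they close: fully open they stand 13 mm farther back than shut.
Start: joints at [1.079, 0.053, 1.613, -0, 1.476, -0.119], TCP at [0.228, 0.582, 0.25] pointing down, gripper open.
Joint ranges: [-3.01, 3.01], [-1.01, 2.22], [0.06, 2.58], [-1.02, 4.17], [0.09, 2.62], [-3.14, 3.14]. Speed limits (rad/s): [2.57, 2.57, 3.14, 3.14, 3.14, 3.14].

### API

Orientations are given as a unit quaternion [w, x, y, z].
In Python, from plant import manip gives the robot as it stands. The module is installed in compiled form; this text tells all that it offers.
- The arm moves only by the tool move_arm, never from a script. Its argument "rows" is a list of rows, each a list of 7 numbers: the shift along the tool's x, y, z in cm, then the turn, a rotation vector about the tool's x, y, z in degrees, then the opening, from -1 (shut) to 1 (fully open). In form: [[tx, ty, tz, ax, ay, az, jaw], ...]. A call has 1 to 20 rows; each row shifts and turns the commanded pose from where the row before left it, along the tool's axes as they then stand; what a row does not reach is not made up. A row lasts 1/12 s, in which the tool goes at most 41.7 mm and 7.16 degrees, less where a joint would pass 70% of its speed; a pose out of reach is approached as far as the arm can. A call is refused whole if a number of a shift passes 4.17 or a number of a turn 7.16, either way. A call with a gripper value outside its range is refused whole. The fingers move at their own pace and stop on an object; the grip force is fixed at half the most. Time passes only in rows, so rows that do not move let the fingers close. It gives the time, the measured TCP pose, the force, the opening and the grip force at its end, in the units of the state.
- manip.state(): the state, without advancing time (a new reading comes with each control period).
- manip.grab_frame(name): name is "side" or "top"; returns a dict with "img" (480x640x3 uint8, blue, green, red), "mtx" (3x3 intrinsics, pixels), "R" (3x3) and "t" (3): a world point X has camera coordinates R X + t. Camera axes: x right, y down, z forward; pixel columns grow to the right and rows downward; lengths in m; the calibration is good to about 2 mm. A picture is of the moment at which its call begins. There is no depth.
- manip.job_done(): hands the job in; it is judged then, once.
The state is a dict: "time": time; "joint_pos": joint angles; "joint_vel": joint speeds; "joint_efforts": joint torques, N m; "tool_pos": TCP position; "tool_rot": TCP orientation; "contact_force": force on the tool from outside, world axes, zero at the start; "ft_torque": the same for the moment, N m; "gripper_width": opening from 0.0 (shut) to 1.0 (fully open); "grasp_force": force on a finger pad.
Only numpy, scipy, OpenCV 4.12 (cv2) and the standard library are available. Lean on these libraries where they do the work, as an engineer would, in place of code of your own. Each camera call takes 0.05 s, during which the arm holds its last target. There are 200 camera calls.

## Working session

There is one attempt and no reset: what is moved stays moved. The work goes in short steps, Python scripts to look and compute and a tool call to move; the robot and the scene stay as the last step left them, time stands still between calls to the robot, and variables do not carry over. Pictures are saved under pics/ and viewed, at most 14 in all, crops included, and the job is handed in when it is done.

Besides the shell and the picture viewer there is one more tool, called after "Call:" by a JSON object that holds its "api" and its "payload". move_arm: Moves the arm, as the interface text tells. Its arguments: {"type":"object","properties":{"rows":{"type":"array","items":{"type":"array","items":{"type":"number"}}}},"required":["rows"]}

```bash
mkdir -p pics; cat > h.py <<'E'
import numpy as np, cv2
from plant import manip
def grab(n):
    f=manip.grab_frame(n); return f
def proj(f,X):
    c=f["R"]@np.array(X,float)+f["t"]; p=f["mtx"]@c; return p[:2]/p[2]
def ray(f,uv,z):
    d=f["R"].T@np.linalg.inv(f["mtx"])@np.array([uv[0],uv[1],1.]); o=-f["R"].T@f["t"]
    return o+d*(z-o[2])/d[2]
E
python3 - <<'E'
from h import *
for n in("side","top"):
    f=grab(n); cv2.imwrite(f"pics/{n}0.png",f["img"]); print(n,-f["R"].T@f["t"],f["R"][2],f["mtx"][0,0])
s=manip.state(); print(s, manip.tip_reach)
E
```

```text
side [-0.19437755 -0.85903211  0.92486616] [ 0.53066984  0.58652363 -0.61186564] 610.3570824832735
top [ 0.49115729 -0.00826532  1.02405188] [ 0.0740161  -0.0220764  -0.99701266] 494.7755630405406
{'time': 0.1, 'joint_pos': array([ 1.07898139e+00,  5.32910374e-02,  1.61418294e+00, -1.17612891e-05,
        1.47598634e+00, -1.18963087e-01]), 'joint_vel': array([-8.95142262e-04, -3.70763056e-04, -1.73168088e-03,  3.07191505e-04,
        8.78446119e-06, -4.06200503e-04]), 'joint_efforts': array([ 1.96678384e-04, -3.94902778e+01, -3.71362817e+01, -7.82390225e-05,
        3.82803919e-03, -3.13348937e-05]), 'tool_pos': array([0.22739656, 0.58158923, 0.24917012]), 'tool_rot': array([-2.75187036e-04,  1.85347306e-01,  9.82672633e-01, -8.92383766e-04]), 'contact_force': array([ 0.26792819,  0.43661554, -0.14678859]), 'ft_torque': array([-0.05222613, -0.00895206,  0.05869331]), 'grasp_force': 0.0, 'gripper_width': 0.9995664001885476} 0.019
```

View pics/side0.png

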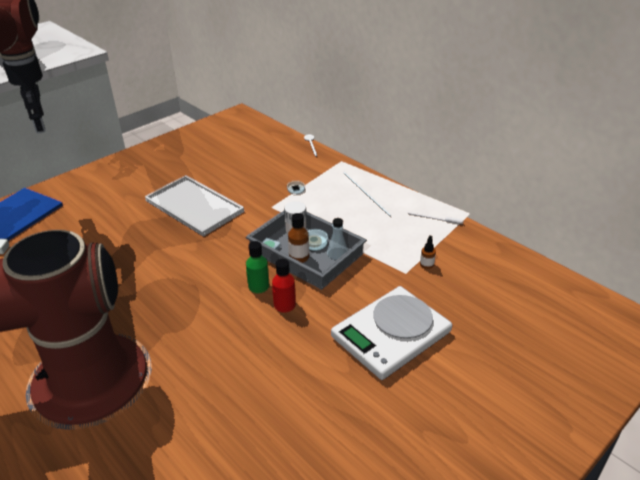

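View pics/top0.png

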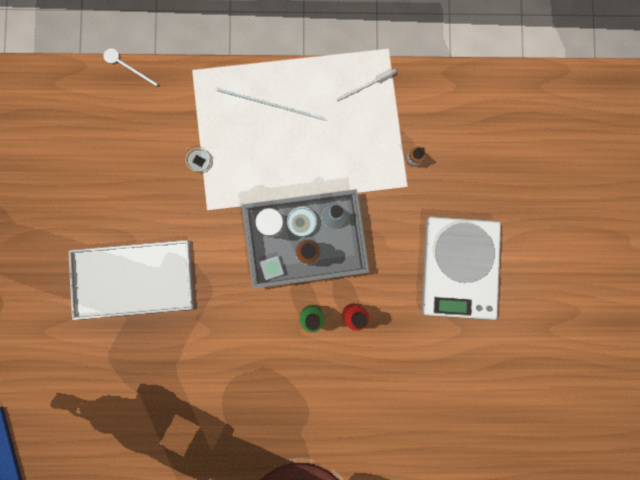

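Side view: jar (295,215), bottle (298,240), flask (338,235), dish (316,240), with the green (257,265) and red (284,285) look-alikes outside the tray. In the top view the jar is at (269,222), dish (303,222), flask (337,213), bottle (308,252), block (272,267), side tray about (131,280) and pan (465,252).

Candidates for the bottle: amber (308,252) top, green (312,319), red (356,317) and the dropper (418,156). By the description it is the amber one in the tray. I'll check this in a close crop.

```bash
python3 - <<'E'
from h import *
t=cv2.imread("pics/top0.png"); s=cv2.imread("pics/side0.png")
a=cv2.resize(t[180:295,235:375],None,fx=4.2,fy=4.2,interpolation=cv2.INTER_CUBIC)
b=cv2.resize(s[180:320,230:380],None,fx=4,fy=4,interpolation=cv2.INTER_CUBIC)
cv2.imwrite("pics/tc.png",a); cv2.imwrite("pics/sc.png",b)
f=grab("top"); g=t
hsv=cv2.cvtColor(g,cv2.COLOR_BGR2HSV)
def big(m,x0,y0,x1,y1):
    k=np.zeros_like(m);k[y0:y1,x0:x1]=m[y0:y1,x0:x1]
    c=max(cv2.findContours(k,0,1)[0],key=cv2.contourArea); return c
white=((hsv[...,1]<40)&(hsv[...,2]>90)).astype(np.uint8)*255
c=big(white,50,225,210,335); r=cv2.minAreaRect(c); print("sidetray",r)
for p in cv2.boxPoints(r): print(p,ray(f,p,.015).round(4))
print("c",ray(f,r[0],.012))
c=big(white,410,200,520,330); r=cv2.minAreaRect(c); print("balance",r,ray(f,r[0],.03))
for p in cv2.boxPoints(r): print(p,ray(f,p,.032).round(4))
c=big(((hsv[...,2]>225)&(hsv[...,1]<30)).astype(np.uint8)*255,252,205,287,240); print("jar",cv2.minEnclosingCircle(c),ray(f,cv2.minEnclosingCircle(c)[0],.08))
E
```

```text
sidetray ((130.0862274169922, 279.5345153808594), (69.67516326904297, 122.15990447998047), 85.2363510131836)
[ 66.32416 249.8897 ] [0.5324 0.4691 0.015 ]
[188.06209 239.74486] [0.5528 0.2251 0.015 ]
[193.8483  309.17932] [0.4128 0.2111 0.015 ]
[ 72.11037 319.32416] [0.3936 0.4528 0.015 ]
c [0.47245113 0.34094013 0.012     ]
balance ((461.53692626953125, 267.7730407714844), (75.32642364501953, 99.32930755615234), 2.9108378887176514) [ 0.49498744 -0.32827429  0.03      ]
[421.40024 315.46103] [ 0.4002 -0.2447  0.032 ]
[426.44437 216.25986] [ 0.5992 -0.2585  0.032 ]
[501.6736  220.08505] [ 0.5915 -0.4121  0.032 ]
[496.6295  319.28622] [ 0.392  -0.3959  0.032 ]
jar ((268.67767333984375, 221.3984832763672), 12.553689956665039) [0.58391385 0.05721918 0.08      ]
```

View pics/tc.png

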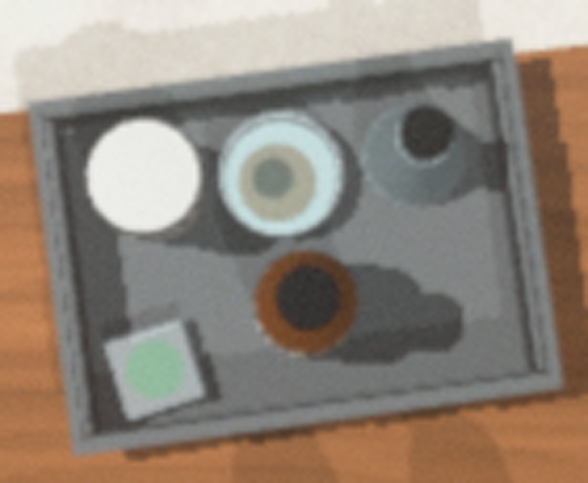

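View pics/sc.png

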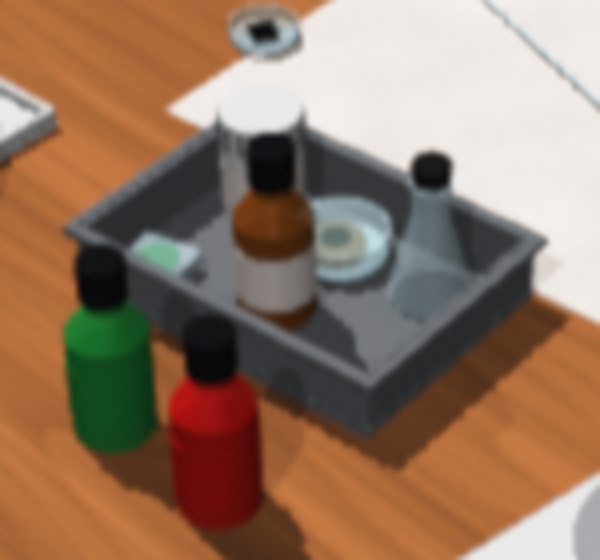

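The crops confirm it. In tc.png (scale 4.2, offset 235,180) the jar lid is at (143,176), dish (282,174), stopper (427,132), bottle cap (308,297), and tray corners (30,102), (511,40), (563,387), (80,453). In sc.png (scale 4, offset 230,180) the cap top is at about (272,145), stopper top (432,163), jar top (262,105) and dish (340,238).

```bash
python3 - <<'E'
from h import *
f=grab("top"); s=grab("side")
T=lambda x,y:((x+.5)/4.2-.5+235,(y+.5)/4.2-.5+180)
S=lambda x,y:((x+.5)/4-.5+230,(y+.5)/4-.5+180)
for p in[(30,102),(511,40),(563,387),(80,453)]: print("rim",ray(f,T(*p),.045).round(4))
P=lambda n,t,z,q: print(n,ray(f,T(*t),z).round(4), "side",ray(s,S(*q),z).round(4))
# subpixel: fit circles with masks
g=f["img"]; a=cv2.resize(g[180:295,235:375],None,fx=4.2,fy=4.2,interpolation=cv2.INTER_CUBIC)
gray=cv2.cvtColor(a,cv2.COLOR_BGR2GRAY)
for n,(x,y,r),th in[("cap",(308,297,45),60),("stop",(427,132,34),70)]:
    m=np.zeros_like(gray);cv2.circle(m,(x,y),r,255,-1); m[(gray>th)|(a.max(2)>th+10)]=0
    c=max(cv2.findContours(m,0,1)[0],key=cv2.contourArea); print(n,cv2.minEnclosingCircle(c),cv2.fitEllipse(c))
P("bottle",(308,297),.125,(272,145)); P("jar",(143,176),.085,(262,105)); P("flask",(427,132),.102,(432,163)); P("dish",(282,174),.025,(345,234))
im=g.copy(); h=cv2.cvtColor(g,cv2.COLOR_BGR2HSV)
# pan
k=g[205:300,425:505]; k=cv2.resize(k,None,fx=5,fy=5,interpolation=cv2.INTER_CUBIC)
gk=cv2.cvtColor(k,cv2.COLOR_BGR2GRAY); m=cv2.morphologyEx(((gk>110)&(gk<195)).astype(np.uint8)*255,cv2.MORPH_OPEN,np.ones((15,15)))
c=max(cv2.findContours(m,0,1)[0],key=cv2.contourArea); e=cv2.fitEllipse(c); uv=((e[0][0]+.5)/5-.5+425,(e[0][1]+.5)/5-.5+205); print("pan",e,uv,ray(f,uv,.042).round(4), "r mm",e[1][0]/10/494.8*.98*1000)
E
```

```text
rim [0.6222 0.1132 0.045 ]
rim [ 0.6523 -0.1151  0.045 ]
rim [ 0.4874 -0.1383  0.045 ]
rim [0.457  0.0884 0.045 ]
cap ((308.742431640625, 297.257568359375), 31.97658920288086) ((308.9809875488281, 297.43438720703125), (60.60384750366211, 62.13412857055664), 14.6727933883667)
stop ((427.3542175292969, 132.1647186279297), 25.963096618652344) ((427.3983459472656, 131.98304748535156), (47.228519439697266, 48.52882385253906), 51.48161315917969)
bottle [ 0.5267 -0.0174  0.125 ] side [ 0.5267 -0.0206  0.125 ]
jar [0.5832 0.0569 0.085 ] side [0.5858 0.0559 0.085 ]
flask [ 0.6013 -0.0709  0.102 ] side [ 0.6009 -0.073   0.102 ]
dish [ 0.5901 -0.0059  0.025 ] side [ 0.5875 -0.0139  0.025 ]
pan ((200.1842041015625, 238.82244873046875), (295.1474609375, 305.2406311035156), 131.51397705078125) (464.6368408203125, 252.36448974609374) [ 0.5256 -0.3314  0.042 ] r mm 58.45685362141269
```

Call:
{"api": "move_arm", "payload": {"rows": [[0,0,0,0,0,6.87,1],[0,0,0,0,0,6.87,1],[0,0,0,0,0,6.87,1],[0,0,0,0,0,6.87,1],[0,0,0,0,0,6.87,1],[0,0,0,0,0,6.87,1],[0,0,0,0,0,6.87,1],[0,0,0,0,0,6.87,1],[0,0,0,0,0,6.87,1],[0,0,0,0,0,6.8,1]]}}

```text
time: 1.08
tool_pos: [0.2276, 0.582, 0.2501]
tool_rot: [0.0, 0.709, 0.705, -0.0]
contact_force: [-0.0, 0.2, -0.4]
gripper_width: 1.0
grasp_force: 0.0
```

Call:
{"api": "move_arm", "payload": {"rows": [[-3.3,1.65,0,0,0,0,1],[-3.3,1.65,0,0,0,0,1],[-3.3,1.65,0,0,0,0,1],[-3.3,1.65,0,0,0,0,1],[-3.3,1.65,0,0,0,0,1],[-3.3,1.65,0,0,0,0,1],[-3.3,1.65,0,0,0,0,1],[-3.3,1.65,0,0,0,0,1],[-3.3,1.65,0,0,0,0,1],[-3.3,1.65,0,0,0,0,1],[-3.3,1.65,0,0,0,0,1],[-3.3,1.65,0,0,0,0,1],[-3.3,1.65,0,0,0,0,1],[-3.3,1.65,0,0,0,0,1],[-3.3,1.65,0,0,0,0,1],[-3.3,1.65,0,0,0,0,1],[-3.3,1.65,0,0,0,0,1],[-3.3,1.65,0,0,0,0,1],[0,0,0,0,0,0,1]]}}

```text
time: 2.67
tool_pos: [0.5264, -0.0169, 0.2502]
tool_rot: [0.001, 0.709, 0.705, -0.001]
contact_force: [-1.1, 0.6, 0.2]
gripper_width: 0.996
grasp_force: 0.0
```

Call:
{"api": "move_arm", "payload": {"rows": [[-0.18,0,2.5,0,0,0,1],[0,0,2.5,0,0,0,1],[0,0,2.5,0,0,0,1],[0,0,2,0,0,0,1],[0,0,2,0,0,0,1],[0,0,1.5,0,0,0,0.5],[0,0,0.5,0,0,0,0],[0,0,0,0,0,0,-0.3]]}}

```text
time: 3.33
tool_pos: [0.5234, -0.0132, 0.1135]
tool_rot: [-0.002, 0.707, 0.707, -0.001]
contact_force: [-0.7, -0.6, -0.7]
gripper_width: 0.604
grasp_force: 0.0
```

```bash
python3 - <<'E'
from h import *
s=grab("side"); b=cv2.resize(s["img"][150:310,220:380],None,fx=3.7,fy=3.7,interpolation=cv2.INTER_CUBIC); cv2.imwrite("pics/g1.png",b)
print(manip.state()["tool_pos"],manip.state()["gripper_width"])
E
```

```text
[ 0.5244109  -0.01339393  0.11507141] 0.5106982056866557
```

View pics/g1.png

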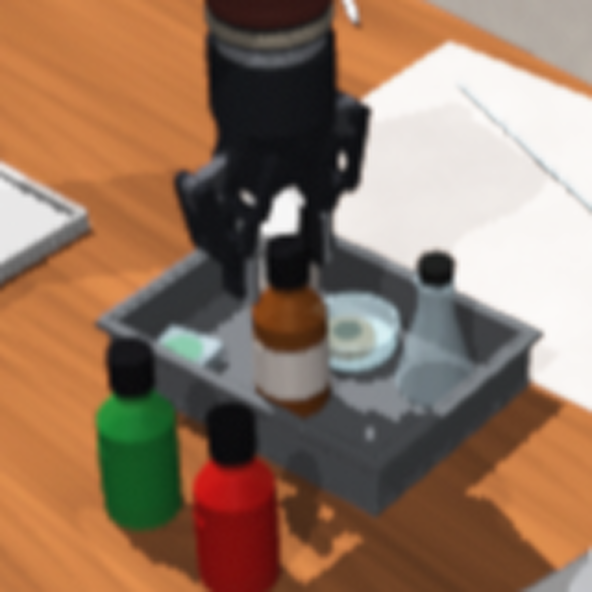

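The cap is at (288,262) in the crop. The fingers sit at about (235,285) and (322,235), slightly to its left and behind, which fits the TCP reading of a y about 5 mm too far left. I'll correct that before closing.

Call:
{"api": "move_arm", "payload": {"rows": [[0,0,0,0,0,0,0],[0,0,0,0,0,0,0],[0,0,0,0,0,0,0]]}}

```text
time: 3.63
tool_pos: [0.5257, -0.0138, 0.1168]
tool_rot: [0.001, 0.707, 0.707, 0.001]
contact_force: [0.5, -0.1, 0.1]
gripper_width: 0.495
grasp_force: 0.0
```

```bash
python3 - <<'E'
from h import *
s=manip.state(); print(s["tool_pos"],s["tool_rot"],s["joint_vel"],s["joint_pos"])
E
```

```text
[ 0.52565333 -0.01379413  0.11681791] [0.00105616 0.70702381 0.70718855 0.00075747] [-0.00069504  0.00251797  0.00503172 -0.0009439   0.00103785 -0.00188791] [-1.67823615e-01 -6.36211071e-02  1.96084960e+00  1.29534133e-05
  1.24176478e+00 -1.68060760e-01]
```

Call:
{"api": "move_arm", "payload": {"rows": [[-0.25,0.05,0.1,0,0,0,0],[-0.25,0.05,0.08,0,0,0,0],[0,0,0,0,0,0,0],[0,0,0,0,0,0,-0.4],[0,0,0,0,0,0,-1],[0,0,0,0,0,0,-1],[0,0,0,0,0,0,-1],[0,0,0,0,0,0,-1],[0,0,0,0,0,0,-1]]}}

```text
time: 4.38
tool_pos: [0.526, -0.0187, 0.1137]
tool_rot: [0.0, 0.707, 0.707, 0.0]
contact_force: [1.4, -0.4, 0.6]
gripper_width: 0.312
grasp_force: 59.1
```

Call:
{"api": "move_arm", "payload": {"rows": [[0,0,-0.5,0,0,0,-1],[0,0,-1,0,0,0,-1],[0,0,-1.5,0,0,0,-1],[0,0,-2,0,0,0,-1],[0,0,-2,0,0,0,-1],[0,0,-1.5,0,0,0,-1],[0,0,-1,0,0,0,-1],[0,0,-0.5,0,0,0,-1],[0.5,0,0,0,0,0,-1],[1,-0.2,0,0,0,0,-1],[1.8,-0.4,0,0,0,0,-1],[2.5,-0.4,0,0,0,0,-1],[2.5,-0.4,0,0,0,0,-1],[2.5,-0.4,0,0,0,0,-1],[2.5,-0.4,0,0,0,0,-1],[2.5,-0.4,0,0,0,0,-1],[2.5,-0.4,0,0,0,0,-1],[2.5,-0.4,0,0,0,0,-1],[2.5,-0.4,0,0,0,0,-1],[2.5,-0.4,0,0,0,0,-1]]}}

```text
time: 6.05
tool_pos: [0.4818, 0.241, 0.2116]
tool_rot: [-0.001, 0.707, 0.707, -0.001]
contact_force: [0.4, -0.9, -1.9]
gripper_width: 0.307
grasp_force: 59.2
```

Call:
{"api": "move_arm", "payload": {"rows": [[2.5,-0.4,0,0,0,0,-1],[2.5,-0.4,0,0,0,0,-1],[2.5,-0.4,0,0,0,0,-1],[2.5,-0.4,0,0,0,0,-1],[2.5,-0.4,0,0,0,0,-1],[1.8,-0.3,0,0,0,0,-1],[1.2,0,0,0,0,0,-1],[0.7,0,0,0,0,0,-1],[0,0,0,0,0,0,-1],[0,0,0,0,0,0,-1]]}}

```text
time: 6.88
tool_pos: [0.4605, 0.4009, 0.2128]
tool_rot: [0.0, 0.707, 0.707, -0.001]
contact_force: [0.2, 0.4, -2.6]
gripper_width: 0.31
grasp_force: 59.2
```

Call:
{"api": "move_arm", "payload": {"rows": [[0.43,0.3,1,0,0,0,-1],[0.4,0.3,1.5,0,0,0,-1],[0,0,1.5,0,0,0,-1],[0,0,1.5,0,0,0,-1],[0,0,1.5,0,0,0,-1],[0,0,1,0,0,0,-1],[0,0,0.7,0,0,0,-1],[0,0,0.4,0,0,0,-1],[0,0,0.2,0,0,0,-1],[0,0,0,0,0,0,-1],[0,0,0,0,0,0,-1],[0,0,0,0,0,0,-1]]}}

```text
time: 7.88
tool_pos: [0.4672, 0.41, 0.1216]
tool_rot: [0.0, 0.707, 0.707, 0.001]
contact_force: [-0.5, 0.5, -1.5]
gripper_width: 0.313
grasp_force: 59.2
```

Call:
{"api": "move_arm", "payload": {"rows": [[0,0,0.3,0,0,0,-1],[0,0,0.2,0,0,0,-1],[0,0,0.15,0,0,0,-1],[0,0,0,0,0,0,-1],[0,0,0,0,0,0,-1]]}}

```text
time: 8.3
tool_pos: [0.4666, 0.4096, 0.1139]
tool_rot: [-0.0, 0.707, 0.707, -0.0]
contact_force: [0.3, 0.4, -2.1]
gripper_width: 0.309
grasp_force: 59.4
```

Call:
{"api": "move_arm", "payload": {"rows": [[0,0,0.08,0,0,0,-1],[0,0,0,0,0,0,-1],[0,0,0,0,0,0,-1]]}}

```text
time: 8.55
tool_pos: [0.4668, 0.4098, 0.1137]
tool_rot: [-0.0, 0.707, 0.707, 0.0]
contact_force: [-1.1, -0.8, 1.3]
gripper_width: 0.31
grasp_force: 59.6
```

Contact is made (the load has left the wrist), so I'll release slowly, rise and head for the jar.

Call:
{"api": "move_arm", "payload": {"rows": [[0,0,0,0,0,0,-0.3],[0,0,0,0,0,0,-0.2],[0,0,0,0,0,0,0],[0,0,0,0,0,0,0.2],[0,0,0,0,0,0,0.3],[0,0,-1.5,0,0,0,0.3],[0,0,-2.5,0,0,0,0.3],[0,0,-2.5,0,0,0,1],[0,0,-2.5,0,0,0,1],[-3,0.8,0,0,0,0,1],[-3,1,0,0,0,0,1],[-3,1,0,0,0,0,1],[-3,1,0,0,0,0,1],[-3,1,0,0,0,0,1],[-3,1,0,0,0,0,1],[-3,1,0,0,0,0,1],[-3,1,0,0,0,0,1],[-3,1,0,0,0,0,1],[-3,1,0,0,0,0,1],[-3,1,0,0,0,0,1]]}}

```text
time: 10.22
tool_pos: [0.575, 0.0781, 0.2033]
tool_rot: [0.0, 0.707, 0.707, 0.0]
contact_force: [-0.4, 1.5, 0.2]
gripper_width: 1.0
grasp_force: 0.0
```

Call:
{"api": "move_arm", "payload": {"rows": [[-2,0.9,0,0,0,0,1],[0,0,0,0,0,0,1],[0,0,0,0,0,0,1]]}}

```text
time: 10.47
tool_pos: [0.5839, 0.0588, 0.2031]
tool_rot: [-0.0, 0.708, 0.706, 0.0]
contact_force: [-0.4, 0.5, -0.1]
gripper_width: 0.999
grasp_force: 0.0
```

```bash
python3 - <<'E'
from h import *
f=grab("top"); cv2.imwrite("pics/t2.png",f["img"])
E
```

```text
(no output)
```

View pics/t2.png

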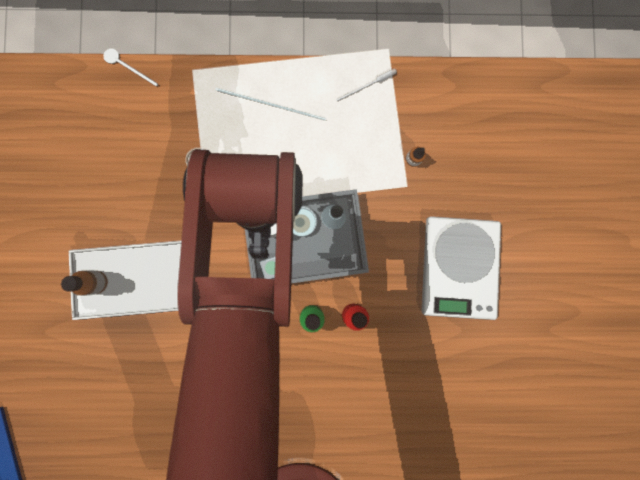

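The bottle stands upright in the side tray at (85,283), and the other things are unmoved.

Call:
{"api": "move_arm", "payload": {"rows": [[-0.2,0,1.5,0,0,0,1],[0,0,2,0,0,0,1],[0,0,2,0,0,0,1],[0,0,2,0,0,0,1],[0,0,1,0,0,0,1],[0,0,0.5,0,0,0,1],[0,0,0,0,0,0,1],[0,0,0,0,0,0,1]]}}

```text
time: 11.18
tool_pos: [0.5841, 0.0581, 0.114]
tool_rot: [0.0, 0.707, 0.707, 0.0]
contact_force: [-0.3, 0.6, 0.2]
gripper_width: 0.994
grasp_force: 0.0
```

Call:
{"api": "move_arm", "payload": {"rows": [[-0.15,0,1,0,0,0,1],[0,0,1,0,0,0,1],[0,0,1,0,0,0,1],[0,0,0.5,0,0,0,1],[0,0,0,0,0,0,0.7],[0,0,0,0,0,0,0.3],[0,0,0,0,0,0,-1],[0,0,0,0,0,0,-1],[0,0,0,0,0,0,-1],[0,0,0,0,0,0,-1],[0,0,0,0,0,0,-1]]}}

```text
time: 12.1
tool_pos: [0.5842, 0.0561, 0.0788]
tool_rot: [0.0, 0.707, 0.707, 0.0]
contact_force: [1.0, 0.0, 1.9]
gripper_width: 0.587
grasp_force: 62.6
```

Call:
{"api": "move_arm", "payload": {"rows": [[0,0,-0.5,0,0,0,-1],[0,0,-1,0,0,0,-1],[0,0,-1.5,0,0,0,-1],[0,0,-2,0,0,0,-1],[0,0,-1.5,0,0,0,-1],[0,0,-1,0,0,0,-1],[0.6,-0.2,-0.5,0,0,0,-1],[1.2,-0.5,0,0,0,0,-1],[1.8,-0.7,0,0,0,0,-1],[2.4,-1,0,0,0,0,-1],[2.4,-1,0,0,0,0,-1],[2.4,-1,0,0,0,0,-1],[2.4,-1,0,0,0,0,-1],[2.4,-1,0,0,0,0,-1],[2.4,-1,0,0,0,0,-1],[2.4,-1,0,0,0,0,-1],[2.4,-1,0,0,0,0,-1],[2.4,-1,0,0,0,0,-1],[1.8,-0.5,0,0,0,0,-1],[0.8,-0.2,0,0,0,0,-1]]}}

```text
time: 13.77
tool_pos: [0.47, 0.3364, 0.1567]
tool_rot: [-0.001, 0.706, 0.708, -0.001]
contact_force: [-1.2, -0.1, -1.5]
gripper_width: 0.589
grasp_force: 62.5
```

Call:
{"api": "move_arm", "payload": {"rows": [[0,0,0,0,0,0,-1],[0,0,0,0,0,0,-1],[0,0,0,0,0,0,-1]]}}

```text
time: 14.02
tool_pos: [0.4726, 0.3333, 0.1577]
tool_rot: [0.0, 0.707, 0.707, -0.001]
contact_force: [-0.7, 0.3, -1.6]
gripper_width: 0.59
grasp_force: 62.5
```

Call:
{"api": "move_arm", "payload": {"rows": [[0.3,0,0.7,0,0,0,-1],[0.3,0,1.4,0,0,0,-1],[0,0,1.5,0,0,0,-1],[0,0,1.5,0,0,0,-1],[0,0,1,0,0,0,-1],[0,0,0.7,0,0,0,-1],[0,0,0.4,0,0,0,-1],[0,0,0.2,0,0,0,-1],[0,0,0,0,0,0,-1],[0,0,0,0,0,0,-1],[0,0,0,0,0,0,-1]]}}

```text
time: 14.93
tool_pos: [0.4733, 0.3404, 0.0852]
tool_rot: [0.0, 0.707, 0.707, 0.001]
contact_force: [0.4, -0.8, -1.6]
gripper_width: 0.588
grasp_force: 62.5
```

Call:
{"api": "move_arm", "payload": {"rows": [[0,0,0.25,0,0,0,-1],[0,0,0.2,0,0,0,-1],[0,0,0.1,0,0,0,-1],[0,0,0,0,0,0,-1],[0,0,0.08,0,0,0,-1],[0,0,0,0,0,0,-1],[0,0,0,0,0,0,-1]]}}

```text
time: 15.52
tool_pos: [0.4728, 0.3403, 0.0788]
tool_rot: [-0.0, 0.707, 0.707, 0.0]
contact_force: [-3.3, -1.6, 5.1]
gripper_width: 0.592
grasp_force: 63.0
```

Call:
{"api": "move_arm", "payload": {"rows": [[0,0,0,0,0,0,0.25],[0,0,0,0,0,0,0.4],[0,0,0,0,0,0,0.6],[0,0,0,0,0,0,1],[0,0,0,0,0,0,1],[0,0,-1.5,0,0,0,1],[0,0,-2.5,0,0,0,1],[0,0,-3,0,0,0,1],[0,0,-3,0,0,0,1],[-3,0.9,0,0,0,0,1],[-3,0.9,0,0,0,0,1],[-3,0.9,0,0,0,0,1],[-3,0.9,0,0,0,0,1],[-3,0.9,0,0,0,0,1],[-3,0.9,0,0,0,0,1],[-3,0.9,0,0,0,0,1],[-3,0.9,0,0,0,0,1],[-3,0.9,0,0,0,0,1],[-3,0.9,0,0,0,0,1],[-3,0.9,0,0,0,0,1]]}}

```text
time: 17.18
tool_pos: [0.5719, 0.0086, 0.1779]
tool_rot: [0.0, 0.707, 0.707, 0.0]
contact_force: [0.3, 0.8, 0.0]
gripper_width: 1.004
grasp_force: 0.0
```

Call:
{"api": "move_arm", "payload": {"rows": [[-3,0.9,0,0,0,0,1],[-3,0.9,0,0,0,0,1],[-2.2,1.1,0,0,0,0,1],[0,0,0,0,0,0,1],[0,0,0,0,0,0,1]]}}

```text
time: 17.6
tool_pos: [0.6009, -0.073, 0.1777]
tool_rot: [-0.0, 0.708, 0.706, 0.0]
contact_force: [-0.1, 0.3, 0.2]
gripper_width: 0.999
grasp_force: 0.0
```

Call:
{"api": "move_arm", "payload": {"rows": [[0.1,0,1.5,0,0,0,1],[0,0,2,0,0,0,1],[0,0,2,0,0,0,1],[0,0,1.5,0,0,0,1],[0,0,1,0,0,0,0.5],[0,0,0.7,0,0,0,0],[0,0,0.3,0,0,0,0],[0,0,0,0,0,0,0],[0,0,0,0,0,0,0]]}}

```text
time: 18.35
tool_pos: [0.6013, -0.0708, 0.0888]
tool_rot: [0.001, 0.707, 0.707, 0.0]
contact_force: [0.5, 0.5, 0.4]
gripper_width: 0.502
grasp_force: 0.0
```

```bash
python3 - <<'E'
from h import *
s=grab("side"); b=cv2.resize(s["img"][150:310,130:380],None,fx=3.1,fy=3.1,interpolation=cv2.INTER_CUBIC); cv2.imwrite("pics/g2.png",b)
print(manip.state()["tool_pos"],manip.state()["gripper_width"])
E
```

```text
[ 0.60152481 -0.07092727  0.08912694] 0.49903277253510625
```

View pics/g2.png

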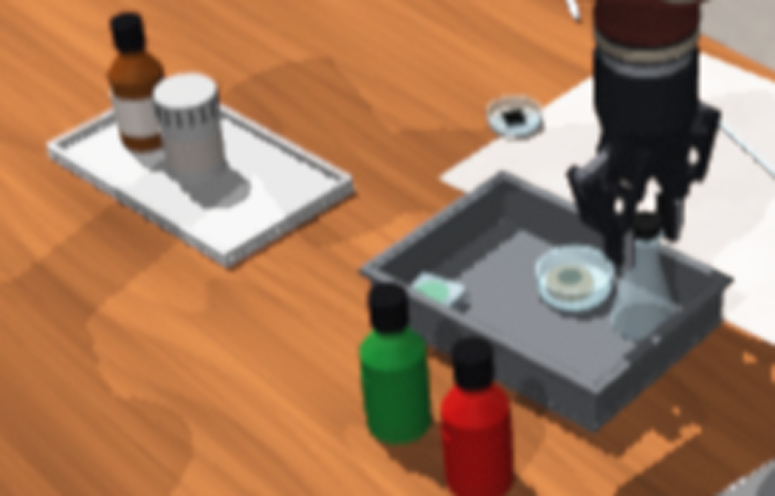

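Bottle (135,85) and jar (190,130) stand upright in the side tray, and the fingers at (615,230) and (678,210) straddle the stopper at (648,225). I'll go slightly lower, adjust y and close.

Call:
{"api": "move_arm", "payload": {"rows": [[-0.1,0,0.3,0,0,0,0],[0,0,0,0,0,0,-0.3],[0,0,0,0,0,0,-1],[0,0,0,0,0,0,-1],[0,0,0,0,0,0,-1],[0,0,0,0,0,0,-1],[0,0,0,0,0,0,-1]]}}

```text
time: 18.98
tool_pos: [0.6011, -0.072, 0.0853]
tool_rot: [0.0, 0.707, 0.707, 0.0]
contact_force: [0.7, -0.8, 1.6]
gripper_width: 0.26
grasp_force: 58.6
```

Call:
{"api": "move_arm", "payload": {"rows": [[0,0,-0.5,0,0,0,-1],[0,0,-1,0,0,0,-1],[0,0,-1.5,0,0,0,-1],[0,0,-2,0,0,0,-1],[0,0,-1.5,0,0,0,-1],[0,0,-1,0,0,0,-1],[0.5,-0.2,-0.5,0,0,0,-1],[1.2,-0.4,0,0,0,0,-1],[1.8,-0.7,0,0,0,0,-1],[2.4,-0.9,0,0,0,0,-1],[2.4,-0.9,0,0,0,0,-1],[2.4,-0.9,0,0,0,0,-1],[2.4,-0.9,0,0,0,0,-1],[2.4,-0.9,0,0,0,0,-1],[2.4,-0.9,0,0,0,0,-1],[2.4,-0.9,0,0,0,0,-1],[2.4,-0.9,0,0,0,0,-1],[2.4,-0.9,0,0,0,0,-1],[2.4,-0.9,0,0,0,0,-1],[2.4,-0.9,0,0,0,0,-1]]}}

```text
time: 20.65
tool_pos: [0.4863, 0.2286, 0.1633]
tool_rot: [-0.001, 0.707, 0.707, -0.001]
contact_force: [-0.3, 0.4, -1.4]
gripper_width: 0.26
grasp_force: 58.7
```

Call:
{"api": "move_arm", "payload": {"rows": [[1.8,-0.7,0,0,0,0,-1],[1.2,-0.3,0,0,0,0,-1],[0.7,0,0,0,0,0,-1],[0,0,0,0,0,0,-1],[0,0,0,0,0,0,-1],[0,0,0,0,0,0,-1]]}}

```text
time: 21.15
tool_pos: [0.4789, 0.2634, 0.1646]
tool_rot: [0.0, 0.707, 0.707, -0.0]
contact_force: [-0.1, -0.1, -1.5]
gripper_width: 0.258
grasp_force: 58.7
```

Call:
{"api": "move_arm", "payload": {"rows": [[0.3,0,0.7,0,0,0,-1],[0.3,0,1.4,0,0,0,-1],[0,0,1.5,0,0,0,-1],[0,0,1.5,0,0,0,-1],[0,0,1,0,0,0,-1],[0,0,0.7,0,0,0,-1],[0,0,0.4,0,0,0,-1],[0,0,0.2,0,0,0,-1],[0,0,0,0,0,0,-1],[0,0,0,0,0,0,-1],[0,0,0,0,0,0,-1]]}}

```text
time: 22.07
tool_pos: [0.4793, 0.2703, 0.0918]
tool_rot: [0.0, 0.707, 0.707, 0.001]
contact_force: [-0.1, -0.1, -0.2]
gripper_width: 0.263
grasp_force: 58.7
```

Call:
{"api": "move_arm", "payload": {"rows": [[0,0,0.2,0,0,0,-1],[0,0,0.15,0,0,0,-1],[0,0,0.1,0,0,0,-1],[0,0,0,0,0,0,-1],[0,0,0,0,0,0,-1]]}}

```text
time: 22.48
tool_pos: [0.4786, 0.2701, 0.0863]
tool_rot: [-0.0, 0.707, 0.707, -0.0]
contact_force: [-0.0, 0.6, -1.0]
gripper_width: 0.26
grasp_force: 58.7
```

Call:
{"api": "move_arm", "payload": {"rows": [[0,0,0.1,0,0,0,-1],[0,0,0,0,0,0,-1],[0,0,0.06,0,0,0,-1],[0,0,0,0,0,0,-1],[0,0,0,0,0,0,-1]]}}

```text
time: 22.9
tool_pos: [0.4789, 0.2702, 0.0853]
tool_rot: [0.0, 0.707, 0.707, 0.0]
contact_force: [-1.3, -0.7, 2.9]
gripper_width: 0.261
grasp_force: 59.0
```

Call:
{"api": "move_arm", "payload": {"rows": [[0,0,0,0,0,0,-0.35],[0,0,0,0,0,0,-0.2],[0,0,0,0,0,0,0],[0,0,0,0,0,0,0.3],[0,0,0,0,0,0,0.3],[0,0,-1.5,0,0,0,0.3],[0,0,-2.5,0,0,0,0.3],[0,0,-3,0,0,0,1],[0,0,-3,0,0,0,1],[0,0,0,0,0,6.8,1],[0,0,0,0,0,6.8,1],[0,0,0,0,0,6.8,1],[0,0,0,0,0,6.8,1],[0,0,0,0,0,6.8,1],[0,0,0,0,0,6.8,1],[0,0,0,0,0,6.8,1],[0,0,0,0,0,6.8,1],[0,0,0,0,0,6.8,1],[0,0,0,0,0,6.8,1],[0,0,0,0,0,6.8,1]]}}

```text
time: 24.57
tool_pos: [0.4786, 0.2701, 0.1847]
tool_rot: [0.0, 0.992, 0.129, -0.0]
contact_force: [0.0, -1.4, -0.7]
gripper_width: 1.003
grasp_force: 0.0
```

Call:
{"api": "move_arm", "payload": {"rows": [[0,0,0,0,0,6.8,1],[0,0,0,0,0,0,1],[0,0,0,0,0,0,1]]}}

```text
time: 24.82
tool_pos: [0.4786, 0.2701, 0.1847]
tool_rot: [0.0, 0.997, 0.075, -0.0]
contact_force: [-0.5, 0.2, 0.2]
gripper_width: 0.998
grasp_force: 0.0
```

```bash
python3 - <<'E'
from h import *
f=grab("top");s=grab("side")
def fit(f,x0,y0,w,hh,seed,r):
    k=cv2.resize(f["img"][y0:y0+hh,x0:x0+w],None,fx=5,fy=5,interpolation=cv2.INTER_CUBIC); b=k.astype(int)
    m=((b[...,0]-b[...,2]>12)|(b[...,2]-b[...,0]>8)|(b.max(2)>170)).astype(np.uint8)*255
    z=np.zeros_like(m);c0=(int((seed[0]-x0)*5),int((seed[1]-y0)*5));cv2.circle(z,c0,r*5,255,-1);m&=z
    m=cv2.morphologyEx(m,cv2.MORPH_CLOSE,np.ones((9,9)))
    c=cv2.convexHull(max(cv2.findContours(m,0,1)[0],key=cv2.contourArea)); e=cv2.fitEllipse(c)
    cv2.ellipse(k,e,(0,0,255),1); return ((e[0][0]+.5)/5-.5+x0,(e[0][1]+.5)/5-.5+y0),e[1],k
u,a,k=fit(f,270,190,70,70,(303,222),19);print(u,np.array(a)/5,ray(f,u,.015),ray(f,u,.025))
v,a2,k2=fit(s,280,205,70,70,(316,240),17);print(v,np.array(a2)/5,ray(s,v,.015))
cv2.imwrite("pics/d.png",np.hstack([k,k2]))
print(manip.state()["tool_pos"],manip.state()["tool_rot"])
E
```

```text
(301.171728515625, 221.0464324951172) [29.30296326 29.44765015] [ 0.59105306 -0.00470189  0.015     ] [ 0.59006306 -0.00473721  0.025     ]
(314.70091857910154, 239.12501831054686) [22.69758606 27.31513977] [ 0.59143951 -0.00536098  0.015     ]
[0.47864151 0.27009953 0.18472435] [-3.49584187e-06  9.97222644e-01  7.44781447e-02 -5.72900865e-05]
```

View pics/d.png

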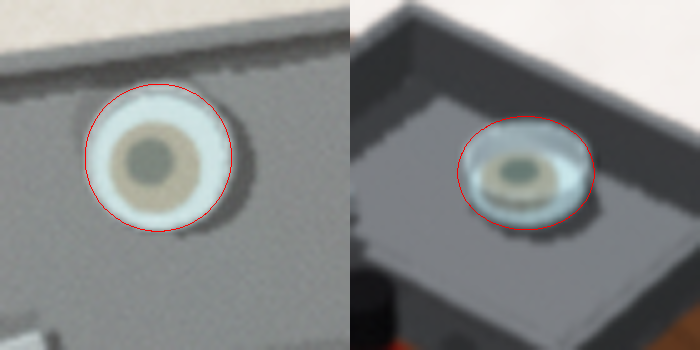

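The ellipse fits lie on the dish rim in both views (about (158,157) and (526,172) in the crop), and the two agree on (0.591, -0.005).

Call:
{"api": "move_arm", "payload": {"rows": [[0.59,2.4,0,0,0,0,1],[0.59,2.4,0,0,0,0,1],[0.59,2.4,0,0,0,0,1],[0.59,2.4,0,0,0,0,1],[0.59,2.4,0,0,0,0,1],[0.59,2.4,0,0,0,0,1],[0.59,2.4,0,0,0,0,1],[0.59,2.4,0,0,0,0,1],[0.59,2.4,0,0,0,0,1],[0.59,2.4,0,0,0,0,1],[0.59,2.4,0,0,0,0,1],[0.55,2.4,0,0,0,0,1],[0,0,2,0,0,0,1],[0,0,2,0,0,0,1],[0,0,2,0,0,0,1],[0,0,2,0,0,0,1],[0,0,1.5,0,0,0,1],[0,0,0,0,0,0,1],[0,0,0,0,0,0,1]]}}

```text
time: 26.5
tool_pos: [0.5897, -0.0044, 0.0889]
tool_rot: [-0.0, 0.997, 0.074, -0.001]
contact_force: [1.2, 0.1, 0.3]
gripper_width: 0.998
grasp_force: 0.0
```

Call:
{"api": "move_arm", "payload": {"rows": [[0.13,0.06,1,0,0,0,1],[0,0,1.3,0,0,0,1],[0,0,1.2,0,0,0,1],[0,0,1,0,0,0,1],[0,0,0.6,0,0,0,1],[0,0,0.3,0,0,0,1],[0,0,0.3,0,0,0,1],[0,0,0,0,0,0,1],[0,0,0,0,0,0,1]]}}

```text
time: 27.25
tool_pos: [0.5921, -0.0049, 0.0331]
tool_rot: [0.0, 0.997, 0.073, 0.0]
contact_force: [0.1, 0.4, 0.9]
gripper_width: 1.001
grasp_force: 0.0
```

Call:
{"api": "move_arm", "payload": {"rows": [[-0.05,0,0.25,0,0,0,1],[0,0,0.2,0,0,0,1],[0,0,0,0,0,0,0.8],[0,0,0,0,0,0,0.6],[0,0,0,0,0,0,0.5],[0,0,0,0,0,0,0.4],[0,0,0,0,0,0,-0.2],[0,0,0,0,0,0,-1],[0,0,0,0,0,0,-1],[0,0,0,0,0,0,-1],[0,0,0,0,0,0,-1]]}}

```text
time: 28.17
tool_pos: [0.5919, -0.0051, 0.0292]
tool_rot: [0.0, 0.997, 0.073, 0.001]
contact_force: [-1.5, -0.3, 5.0]
gripper_width: 0.673
grasp_force: 64.4
```

Call:
{"api": "move_arm", "payload": {"rows": [[0,0,-0.4,0,0,0,-1],[0,0,-0.8,0,0,0,-1],[0,0,-1.5,0,0,0,-1],[0,0,-2,0,0,0,-1],[0,0,-2,0,0,0,-1],[0,0,-2,0,0,0,-1],[0,0,-1.5,0,0,0,-1],[0,0.4,-1,0,0,0,-1],[-0.4,1,-0.5,0,0,0,-1],[-0.7,1.7,0,0,0,0,-1],[-0.9,2.3,0,0,0,0,-1],[-0.9,2.3,0,0,0,0,-1],[-0.9,2.3,0,0,0,0,-1],[-0.9,2.3,0,0,0,0,-1],[-0.9,2.3,0,0,0,0,-1],[-0.9,2.3,0,0,0,0,-1],[-0.9,2.3,0,0,0,0,-1],[-0.9,2.3,0,0,0,0,-1],[-0.9,2.3,0,0,0,0,-1],[-0.9,2.3,0,0,0,0,-1]]}}

```text
time: 29.83
tool_pos: [0.528, -0.2795, 0.144]
tool_rot: [-0.001, 0.997, 0.073, -0.001]
contact_force: [1.1, 0.3, -0.6]
gripper_width: 0.674
grasp_force: 64.1
```

Call:
{"api": "move_arm", "payload": {"rows": [[-0.9,2.3,0,0,0,0,-1],[-0.5,1.7,0,0,0,0,-1],[-0.3,1,0,0,0,0,-1],[0,0.3,0,0,0,0,-1],[0,0,0,0,0,0,-1],[0,0,0,0,0,0,-1],[0,0,0,0,0,0,-1]]}}

```text
time: 30.42
tool_pos: [0.5206, -0.3318, 0.145]
tool_rot: [-0.0, 0.997, 0.074, -0.0]
contact_force: [-1.0, 0.3, -0.9]
gripper_width: 0.671
grasp_force: 64.1
```

Call:
{"api": "move_arm", "payload": {"rows": [[0.25,0,0.7,0,0,0,-1],[0.25,0,1.4,0,0,0,-1],[0,0,1.5,0,0,0,-1],[0,0,1.5,0,0,0,-1],[0,0,1,0,0,0,-1],[0,0,0.7,0,0,0,-1],[0,0,0.4,0,0,0,-1],[0,0,0.2,0,0,0,-1],[0,0,0,0,0,0,-1],[0,0,0,0,0,0,-1],[0,0,0,0,0,0,-1]]}}

```text
time: 31.33
tool_pos: [0.526, -0.3326, 0.0723]
tool_rot: [0.001, 0.997, 0.073, 0.001]
contact_force: [0.6, 0.4, -0.9]
gripper_width: 0.67
grasp_force: 64.1
```

Call:
{"api": "move_arm", "payload": {"rows": [[0,0,0.1,0,0,0,-1],[0,0,0.1,0,0,0,-1],[0,0,0,0,0,0,-1],[0,0,0,0,0,0,-1]]}}

```text
time: 31.67
tool_pos: [0.5254, -0.3321, 0.0693]
tool_rot: [-0.0, 0.997, 0.073, 0.0]
contact_force: [0.6, 0.0, -0.3]
gripper_width: 0.673
grasp_force: 64.1
```

Call:
{"api": "move_arm", "payload": {"rows": [[0,0,0.1,0,0,0,-1],[0,0,0.1,0,0,0,-1],[0,0,0,0,0,0,-1],[0,0,0,0,0,0,-1]]}}

```text
time: 32.0
tool_pos: [0.5254, -0.3321, 0.0671]
tool_rot: [-0.0, 0.997, 0.073, -0.0]
contact_force: [-0.0, -0.1, -1.3]
gripper_width: 0.675
grasp_force: 64.1
```

Call:
{"api": "move_arm", "payload": {"rows": [[0,0,0.06,0,0,0,-1],[0,0,0,0,0,0,-1],[0,0,0,0,0,0,-1]]}}

```text
time: 32.25
tool_pos: [0.5255, -0.3321, 0.0667]
tool_rot: [-0.0, 0.997, 0.073, -0.0]
contact_force: [-0.2, 0.7, -0.9]
gripper_width: 0.672
grasp_force: 64.1
```

Call:
{"api": "move_arm", "payload": {"rows": [[0,0,0.06,0,0,0,-1],[0,0,0,0,0,0,-1],[0,0,0,0,0,0,-1]]}}

```text
time: 32.5
tool_pos: [0.5256, -0.3322, 0.0663]
tool_rot: [0.0, 0.997, 0.073, 0.0]
contact_force: [-0.3, 0.8, -0.2]
gripper_width: 0.672
grasp_force: 64.2
```

Call:
{"api": "move_arm", "payload": {"rows": [[0,0,0.03,0,0,0,-1],[0,0,0,0,0,0,0.4],[0,0,0,0,0,0,0.5],[0,0,0,0,0,0,0.65],[0,0,0,0,0,0,0.8],[0,0,0,0,0,0,1],[0,0,0,0,0,0,1],[0,0,-1,0,0,0,1],[0,0,-2,0,0,0,1],[0,0,-3,0,0,0,1],[0,0,-3,0,0,0,1],[0,0,-3,0,0,0,1],[0,-3,0,0,0,-6.8,1],[0,-3,0,0,0,-6.8,1],[0,-3,0,0,0,-6.8,1],[0,-3,0,0,0,-6.8,1],[0,0,0,0,0,-6.8,1],[0,0,0,0,0,-6.8,1],[0,0,0,0,0,-6.8,1],[0,0,0,0,0,-6.8,1]]}}

```text
time: 34.17
tool_pos: [0.4876, -0.2192, 0.1868]
tool_rot: [0.001, 0.852, 0.524, 0.0]
contact_force: [0.3, 0.6, -0.6]
gripper_width: 0.999
grasp_force: 0.0
```

Call:
{"api": "move_arm", "payload": {"rows": [[0,0,0,0,0,-6.8,1],[0,0,0,0,0,-6.8,1],[0,0,0,0,0,-6.8,1],[0,0,0,0,0,-6.8,1],[0,0,0,0,0,0,1],[0,0,0,0,0,0,1]]}}

```text
time: 34.67
tool_pos: [0.4876, -0.2195, 0.1865]
tool_rot: [0.0, 0.708, 0.706, 0.0]
contact_force: [0.3, 0.3, 0.3]
gripper_width: 1.002
grasp_force: 0.0
```

```bash
python3 - <<'E'
from h import *
f=grab("top"); a=f["img"][185:335,40:520]; cv2.imwrite("pics/t3.png",cv2.resize(a,None,fx=1.66,fy=1.66,interpolation=cv2.INTER_CUBIC))
s=manip.state(); print(s["tool_pos"],s["tool_rot"])
E
```

```text
[ 0.48760293 -0.21944985  0.1863444 ] [3.14607942e-04 7.08032689e-01 7.06179586e-01 6.95268028e-05]
```

View pics/t3.png

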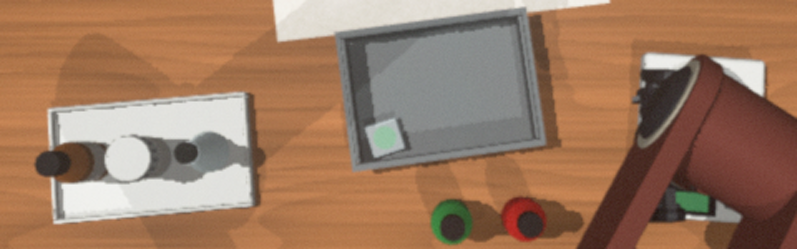

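The kit tray is empty but for the block at (385,138). Bottle (65,162), jar (128,157) and flask (200,152) stand in the side tray, and the arm hides the dish for now. Next I fetch the flask.

Call:
{"api": "move_arm", "payload": {"rows": [[3.2,0,0,0,0,0,1],[3.2,0,0,0,0,0,1],[3.2,0,0,0,0,0,1],[3.2,0,0,0,0,0,1],[3.2,0,0,0,0,0,1],[3.2,0,0,0,0,0,1],[3.2,0,0,0,0,0,1],[3.2,0,0,0,0,0,1],[3.2,0,0,0,0,0,1],[3.2,0,0,0,0,0,1],[3.2,0,0,0,0,0,1],[3.2,0,0,0,0,0,1],[3.2,0,0,0,0,0,1],[3.2,-0.4,0,0,0,0,1],[3.2,-0.4,0,0,0,0,1],[1,0,0,0,0,0,1],[0,0,0,0,0,0,1],[0,0,0,0,0,0,1]]}}

```text
time: 36.22
tool_pos: [0.4794, 0.2704, 0.1858]
tool_rot: [0.0, 0.707, 0.707, -0.0]
contact_force: [0.4, 0.2, 0.1]
gripper_width: 0.999
grasp_force: 0.0
```

```bash
python3 - <<'E'
from h import *
f=grab("top"); a=f["img"][185:335,400:520]; k=cv2.resize(a,None,fx=4,fy=4,interpolation=cv2.INTER_CUBIC); u=proj(f,(.5256,-.331,.042)); cv2.circle(k,(int((u[0]-400)*4),int((u[1]-185)*4)),3,(0,0,255),-1)
cv2.imwrite("pics/t4.png",k)
E
```

```text
(no output)
```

View pics/t4.png

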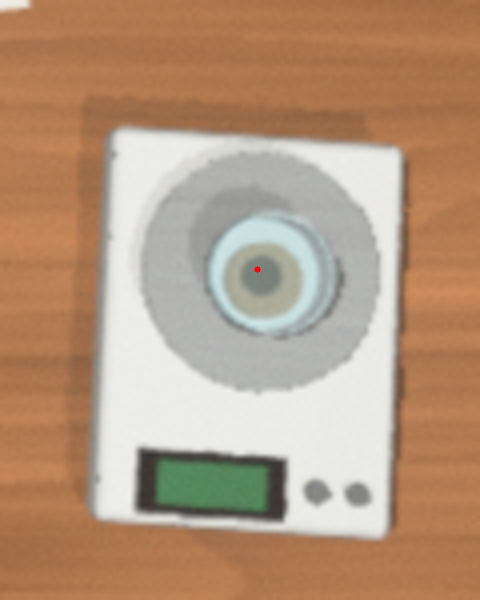

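The dish is on the pan, centred at about (268,274) against the pan centre (260,271), so roughly 4 mm off. That's good.

Call:
{"api": "move_arm", "payload": {"rows": [[0,0,1.5,0,0,0,1],[0,0,2,0,0,0,1],[0,0,2,0,0,0,0.5],[0,0,1.5,0,0,0,0.3],[0,0,1.2,0,0,0,0.3],[0,0,0.9,0,0,0,0.3],[0,0,0.6,0,0,0,0.3],[0,0,0.3,0,0,0,0],[0,0,0,0,0,0,0],[0,0,0,0,0,0,0]]}}

```text
time: 37.1
tool_pos: [0.48, 0.2707, 0.0865]
tool_rot: [0.0, 0.707, 0.707, 0.001]
contact_force: [0.4, -0.7, 0.5]
gripper_width: 0.501
grasp_force: 0.0
```

Call:
{"api": "move_arm", "payload": {"rows": [[-0.05,-0.1,0.08,0,0,0,0],[0,0,0,0,0,0,-0.2],[0,0,0,0,0,0,-1],[0,0,0,0,0,0,-1],[0,0,0,0,0,0,-1],[0,0,0,0,0,0,-1],[0,0,0,0,0,0,-1]]}}

```text
time: 37.68
tool_pos: [0.4789, 0.2703, 0.0857]
tool_rot: [0.0, 0.707, 0.707, 0.001]
contact_force: [-0.2, 0.2, 2.5]
gripper_width: 0.258
grasp_force: 58.6
```

Call:
{"api": "move_arm", "payload": {"rows": [[0,0,-0.5,0,0,0,-1],[0,0,-1,0,0,0,-1],[0,0,-1.5,0,0,0,-1],[0,0,-2,0,0,0,-1],[0,0,-1.5,0,0,0,-1],[0,0,-1,0,0,0,-1],[-0.5,0.2,-0.5,0,0,0,-1],[-1.2,0.4,0,0,0,0,-1],[-1.8,0.7,0,0,0,0,-1],[-2.4,0.9,0,0,0,0,-1],[-2.4,0.9,0,0,0,0,-1],[-2.4,0.9,0,0,0,0,-1],[-2.4,0.9,0,0,0,0,-1],[-2.4,0.9,0,0,0,0,-1],[-2.4,0.9,0,0,0,0,-1],[-2.4,0.9,0,0,0,0,-1],[-2.4,0.9,0,0,0,0,-1],[-2.4,0.9,0,0,0,0,-1],[-2.4,0.9,0,0,0,0,-1],[-2.4,0.9,0,0,0,0,-1]]}}

```text
time: 39.35
tool_pos: [0.5896, -0.0312, 0.1633]
tool_rot: [-0.001, 0.707, 0.707, -0.001]
contact_force: [1.1, -0.2, 0.1]
gripper_width: 0.263
grasp_force: 58.7
```

Call:
{"api": "move_arm", "payload": {"rows": [[-1.8,0.7,0,0,0,0,-1],[-1.2,0.3,0,0,0,0,-1],[-0.7,0,0,0,0,0,-1],[0,0,0,0,0,0,-1],[0,0,0,0,0,0,-1],[0,0,0,0,0,0,-1]]}}

```text
time: 39.85
tool_pos: [0.6, -0.0651, 0.1646]
tool_rot: [-0.0, 0.707, 0.707, -0.0]
contact_force: [0.0, 0.3, -0.9]
gripper_width: 0.262
grasp_force: 58.7
```

Call:
{"api": "move_arm", "payload": {"rows": [[-0.35,0.05,0.7,0,0,0,-1],[-0.34,0.05,1.4,0,0,0,-1],[0,0,1.5,0,0,0,-1],[0,0,1.5,0,0,0,-1],[0,0,1,0,0,0,-1],[0,0,0.7,0,0,0,-1],[0,0,0.4,0,0,0,-1],[0,0,0.2,0,0,0,-1],[0,0,0,0,0,0,-1],[0,0,0,0,0,0,-1],[0,0,0,0,0,0,-1]]}}

```text
time: 40.77
tool_pos: [0.6021, -0.0729, 0.092]
tool_rot: [0.001, 0.707, 0.707, 0.0]
contact_force: [-0.1, 0.4, -1.4]
gripper_width: 0.257
grasp_force: 58.7
```

Call:
{"api": "move_arm", "payload": {"rows": [[0.05,-0.05,0.25,0,0,0,-1],[0,0,0.2,0,0,0,-1],[0,0,0.1,0,0,0,-1],[0,0,0.05,0,0,0,-1],[0,0,0,0,0,0,-1],[0,0,0,0,0,0,-1]]}}

```text
time: 41.27
tool_pos: [0.6012, -0.0723, 0.0857]
tool_rot: [0.0, 0.707, 0.707, 0.0]
contact_force: [-1.9, 0.7, 4.7]
gripper_width: 0.258
grasp_force: 59.0
```

Call:
{"api": "move_arm", "payload": {"rows": [[0,0,0,0,0,0,-0.35],[0,0,0,0,0,0,-0.2],[0,0,0,0,0,0,0],[0,0,0,0,0,0,0.3],[0,0,0,0,0,0,0.3],[0,0,-1.5,0,0,0,0.3],[0,0,-2.5,0,0,0,0.3],[0,0,-2.5,0,0,0,1],[0,0,-2.8,0,0,0,1],[3,-0.9,0,0,0,0,1],[3,-0.9,0,0,0,0,1],[3,-0.9,0,0,0,0,1],[3,-0.9,0,0,0,0,1],[3,-0.9,0,0,0,0,1],[3,-0.9,0,0,0,0,1],[3,-0.9,0,0,0,0,1],[3,-0.9,0,0,0,0,1],[3,-0.9,0,0,0,0,1],[3,-0.9,0,0,0,0,1],[3,-0.9,0,0,0,0,1]]}}

```text
time: 42.93
tool_pos: [0.5012, 0.2591, 0.178]
tool_rot: [0.0, 0.707, 0.707, 0.0]
contact_force: [0.4, 0.2, -0.7]
gripper_width: 0.999
grasp_force: 0.0
```

Call:
{"api": "move_arm", "payload": {"rows": [[3,-0.9,0,0,0,0,1],[3,-0.9,0,0,0,0,1],[2.3,-1.1,0,0,0,0,1],[0,0,0,0,0,0,1],[0,0,0,0,0,0,1]]}}

```text
time: 43.35
tool_pos: [0.4723, 0.3415, 0.1778]
tool_rot: [0.0, 0.706, 0.708, -0.0]
contact_force: [-1.1, 0.9, 1.0]
gripper_width: 0.998
grasp_force: 0.0
```

Call:
{"api": "move_arm", "payload": {"rows": [[-0.1,0,1.5,0,0,0,1],[0,0,2,0,0,0,1],[0,0,2,0,0,0,1],[0,0,1.5,0,0,0,1],[0,0,1.2,0,0,0,1],[0,0,0.9,0,0,0,1],[0,0,0.5,0,0,0,1],[0,0,0.2,0,0,0,1],[0,0,0,0,0,0,1],[0,0,0,0,0,0,1]]}}

```text
time: 44.18
tool_pos: [0.4735, 0.3399, 0.0809]
tool_rot: [0.0, 0.707, 0.707, 0.001]
contact_force: [-0.4, 0.4, 0.2]
gripper_width: 1.0
grasp_force: 0.0
```

Call:
{"api": "move_arm", "payload": {"rows": [[0.04,-0.06,0.18,0,0,0,1],[0,0,0,0,0,0,0.7],[0,0,0,0,0,0,0.3],[0,0,0,0,0,0,-1],[0,0,0,0,0,0,-1],[0,0,0,0,0,0,-1],[0,0,0,0,0,0,-1],[0,0,0,0,0,0,-1]]}}

```text
time: 44.85
tool_pos: [0.4728, 0.3404, 0.079]
tool_rot: [0.0, 0.707, 0.707, 0.001]
contact_force: [0.4, -0.2, 4.4]
gripper_width: 0.588
grasp_force: 62.9
```

Call:
{"api": "move_arm", "payload": {"rows": [[0,0,-0.5,0,0,0,-1],[0,0,-1,0,0,0,-1],[0,0,-1.5,0,0,0,-1],[0,0,-2,0,0,0,-1],[0,0,-1.5,0,0,0,-1],[0,0,-1,0,0,0,-1],[-0.6,0.2,-0.5,0,0,0,-1],[-1.2,0.5,0,0,0,0,-1],[-1.8,0.7,0,0,0,0,-1],[-2.4,1,0,0,0,0,-1],[-2.4,1,0,0,0,0,-1],[-2.4,1,0,0,0,0,-1],[-2.4,1,0,0,0,0,-1],[-2.4,1,0,0,0,0,-1],[-2.4,1,0,0,0,0,-1],[-2.4,1,0,0,0,0,-1],[-2.4,1,0,0,0,0,-1],[-2.4,1,0,0,0,0,-1],[-1.8,0.5,0,0,0,0,-1],[-0.8,0.2,0,0,0,0,-1]]}}

```text
time: 46.52
tool_pos: [0.583, 0.0588, 0.1566]
tool_rot: [-0.001, 0.708, 0.706, -0.001]
contact_force: [0.0, 0.4, -1.5]
gripper_width: 0.589
grasp_force: 62.5
```

Call:
{"api": "move_arm", "payload": {"rows": [[0,0,0,0,0,0,-1],[0,0,0,0,0,0,-1],[0,0,0,0,0,0,-1]]}}

```text
time: 46.77
tool_pos: [0.5827, 0.0628, 0.1576]
tool_rot: [-0.001, 0.707, 0.707, -0.0]
contact_force: [0.2, 0.3, -1.2]
gripper_width: 0.589
grasp_force: 62.5
```

Target (0.5842, 0.0561): tx -0.67, ty +0.15.

Call:
{"api": "move_arm", "payload": {"rows": [[-0.35,0.08,0.7,0,0,0,-1],[-0.3,0.05,1.4,0,0,0,-1],[0,0,1.5,0,0,0,-1],[0,0,1.5,0,0,0,-1],[0,0,1,0,0,0,-1],[0,0,0.7,0,0,0,-1],[0,0,0.4,0,0,0,-1],[0,0,0.1,0,0,0,-1],[0,0,0,0,0,0,-1],[0,0,0,0,0,0,-1],[0,0,0,0,0,0,-1]]}}

```text
time: 47.68
tool_pos: [0.5854, 0.0556, 0.0862]
tool_rot: [0.001, 0.707, 0.707, 0.001]
contact_force: [-0.5, 0.1, -2.2]
gripper_width: 0.588
grasp_force: 62.5
```

Call:
{"api": "move_arm", "payload": {"rows": [[0.03,-0.07,0.3,0,0,0,-1],[0,0,0.2,0,0,0,-1],[0,0,0.12,0,0,0,-1],[0,0,0.05,0,0,0,-1],[0,0,0,0,0,0,-1],[0,0,0,0,0,0,-1]]}}

```text
time: 48.18
tool_pos: [0.5839, 0.0559, 0.0789]
tool_rot: [-0.0, 0.707, 0.707, -0.0]
contact_force: [-2.6, 0.6, 3.1]
gripper_width: 0.587
grasp_force: 63.0
```

Call:
{"api": "move_arm", "payload": {"rows": [[0,0,0,0,0,0,0.25],[0,0,0,0,0,0,0.4],[0,0,0,0,0,0,0.6],[0,0,0,0,0,0,1],[0,0,0,0,0,0,1],[0,0,-1.5,0,0,0,1],[0,0,-2.5,0,0,0,1],[0,0,-3,0,0,0,1],[0,0,-3,0,0,0,1],[0,0,-2.5,0,0,0,1],[3,-1,0,0,0,0,1],[3,-1,0,0,0,0,1],[3,-1,0,0,0,0,1],[3,-1,0,0,0,0,1],[3,-1,0,0,0,0,1],[3,-1,0,0,0,0,1],[3,-1,0,0,0,0,1],[3,-1,0,0,0,0,1],[3,-1,0,0,0,0,1],[3,-1,0,0,0,0,1]]}}

```text
time: 49.85
tool_pos: [0.4832, 0.3573, 0.2035]
tool_rot: [0.0, 0.707, 0.707, 0.0]
contact_force: [0.8, 0.7, 0.4]
gripper_width: 1.0
grasp_force: 0.0
```

Call:
{"api": "move_arm", "payload": {"rows": [[3,-1,0,0,0,0,1],[2.4,-0.7,0,0,0,0,1],[0,0,0,0,0,0,1],[0,0,0,0,0,0,1]]}}

```text
time: 50.18
tool_pos: [0.4663, 0.4108, 0.2033]
tool_rot: [0.0, 0.706, 0.708, -0.0]
contact_force: [0.8, 0.6, -0.4]
gripper_width: 0.999
grasp_force: 0.0
```

Call:
{"api": "move_arm", "payload": {"rows": [[-0.1,0,1.5,0,0,0,1],[0,0,2,0,0,0,1],[0,0,1.8,0,0,0,0.6],[0,0,1.3,0,0,0,0.4],[0,0,1,0,0,0,0.3],[0,0,0.6,0,0,0,0.3],[0,0,0.4,0,0,0,0],[0,0,0.2,0,0,0,0],[0,0,0,0,0,0,0],[0,0,0,0,0,0,0]]}}

```text
time: 51.02
tool_pos: [0.4674, 0.4092, 0.1164]
tool_rot: [0.0, 0.707, 0.707, 0.001]
contact_force: [-0.1, 0.5, -0.7]
gripper_width: 0.498
grasp_force: 0.0
```

Call:
{"api": "move_arm", "payload": {"rows": [[0.06,-0.06,0.22,0,0,0,0],[0,0,0,0,0,0,-0.2],[0,0,0,0,0,0,-1],[0,0,0,0,0,0,-1],[0,0,0,0,0,0,-1],[0,0,0,0,0,0,-1],[0,0,0,0,0,0,-1]]}}

```text
time: 51.6
tool_pos: [0.4667, 0.4097, 0.1138]
tool_rot: [0.0, 0.707, 0.707, 0.001]
contact_force: [1.9, -0.1, 1.3]
gripper_width: 0.306
grasp_force: 59.0
```

Call:
{"api": "move_arm", "payload": {"rows": [[0,0,-0.5,0,0,0,-1],[0,0,-1,0,0,0,-1],[0,0,-1.5,0,0,0,-1],[0,0,-2,0,0,0,-1],[0,0,-2,0,0,0,-1],[0,0,-1.5,0,0,0,-1],[0,0,-1,0,0,0,-1],[-0.5,0,-0.5,0,0,0,-1],[-1,0.2,0,0,0,0,-1],[-1.8,0.4,0,0,0,0,-1],[-2.5,0.4,0,0,0,0,-1],[-2.5,0.4,0,0,0,0,-1],[-2.5,0.4,0,0,0,0,-1],[-2.5,0.4,0,0,0,0,-1],[-2.5,0.4,0,0,0,0,-1],[-2.5,0.4,0,0,0,0,-1],[-2.5,0.4,0,0,0,0,-1],[-2.5,0.4,0,0,0,0,-1],[-2.5,0.4,0,0,0,0,-1],[-2.5,0.4,0,0,0,0,-1]]}}

```text
time: 53.27
tool_pos: [0.5112, 0.1244, 0.2115]
tool_rot: [-0.001, 0.707, 0.707, -0.001]
contact_force: [0.2, 0.3, -2.0]
gripper_width: 0.31
grasp_force: 59.1
```

Call:
{"api": "move_arm", "payload": {"rows": [[-2.5,0.4,0,0,0,0,-1],[-2.5,0.4,0,0,0,0,-1],[-2.5,0.4,0,0,0,0,-1],[-2.5,0.4,0,0,0,0,-1],[-1.8,0.3,0,0,0,0,-1],[-1.2,0,0,0,0,0,-1],[-0.7,0,0,0,0,0,-1],[0,0,0,0,0,0,-1],[0,0,0,0,0,0,-1]]}}

```text
time: 54.02
tool_pos: [0.5309, -0.0102, 0.2127]
tool_rot: [-0.001, 0.707, 0.707, -0.0]
contact_force: [0.1, 0.3, -2.2]
gripper_width: 0.312
grasp_force: 59.1
```

Target (0.526, -0.0187): tx -0.85, ty -0.5.

Call:
{"api": "move_arm", "payload": {"rows": [[-0.43,-0.25,0,0,0,0,-1],[-0.42,-0.25,0.7,0,0,0,-1],[0,0,1.5,0,0,0,-1],[0,0,1.5,0,0,0,-1],[0,0,1.5,0,0,0,-1],[0,0,1.5,0,0,0,-1],[0,0,1,0,0,0,-1],[0,0,0.7,0,0,0,-1],[0,0,0.4,0,0,0,-1],[0,0,0.2,0,0,0,-1],[0,0,0,0,0,0,-1],[0,0,0,0,0,0,-1],[0,0,0,0,0,0,-1]]}}

```text
time: 55.1
tool_pos: [0.527, -0.0191, 0.1242]
tool_rot: [0.001, 0.707, 0.707, 0.0]
contact_force: [-1.0, 0.3, -1.8]
gripper_width: 0.309
grasp_force: 59.2
```

Call:
{"api": "move_arm", "payload": {"rows": [[0,-0.07,0.4,0,0,0,-1],[0,0,0.3,0,0,0,-1],[0,0,0.15,0,0,0,-1],[0,0,0.1,0,0,0,-1],[0,0,0.05,0,0,0,-1],[0,0,0,0,0,0,-1],[0,0,0,0,0,0,-1]]}}

```text
time: 55.68
tool_pos: [0.5257, -0.019, 0.1137]
tool_rot: [-0.0, 0.707, 0.707, -0.0]
contact_force: [-1.3, 0.3, 2.5]
gripper_width: 0.311
grasp_force: 59.5
```

Contact is made. I'll release, rise and move clear over the empty side.

Call:
{"api": "move_arm", "payload": {"rows": [[0,0,0,0,0,0,-0.3],[0,0,0,0,0,0,-0.2],[0,0,0,0,0,0,0],[0,0,0,0,0,0,0.2],[0,0,0,0,0,0,0.3],[0,0,-1.5,0,0,0,0.3],[0,0,-2.5,0,0,0,0.3],[0,0,-2.5,0,0,0,1],[0,0,-3,0,0,0,1],[0,0,-3,0,0,0,1],[3,-0.5,0,0,0,0,1],[3,-0.5,0,0,0,0,1],[3,-0.5,0,0,0,0,1],[3,-0.5,0,0,0,0,1],[3,-0.5,0,0,0,0,1],[3,-0.5,0,0,0,0,1],[3,-0.5,0,0,0,0,1],[3,-0.5,0,0,0,0,1],[3,-0.5,0,0,0,0,1],[3,-0.5,0,0,0,0,1]]}}

```text
time: 57.35
tool_pos: [0.4752, 0.2825, 0.2384]
tool_rot: [0.0, 0.707, 0.707, 0.0]
contact_force: [-0.5, -0.2, -0.0]
gripper_width: 1.003
grasp_force: 0.0
```

```bash
python3 - <<'E'
from h import *
f=grab("top"); t=cv2.imread("pics/top0.png")
z=lambda a:cv2.resize(a[185:335,235:375],None,fx=2.8,fy=2.8,interpolation=cv2.INTER_CUBIC)
cv2.imwrite("pics/end.png",np.hstack([z(t),z(f["img"])]))
for n,im in(("before",t),("after",f["img"])):
    a=cv2.resize(im[180:295,235:375],None,fx=4.2,fy=4.2,interpolation=cv2.INTER_CUBIC); g=cv2.cvtColor(a,6)
    for o,(x,y,r),sel in(("cap",(308,297,45),g<60),("stop",(427,132,34),g<70),("jar",(143,176,65),g>205)):
        m=np.zeros_like(g);cv2.circle(m,(x,y),r,255,-1);m[~sel]=0
        c=max(cv2.findContours(m,0,1)[0],key=cv2.contourArea);print(n,o,np.round(cv2.minEnclosingCircle(c)[0],1))
E
```

```text
before cap [310.1 297.6]
before stop [427.4 131.7]
before jar [142.9 175.6]
after cap [310.6 298.1]
after stop [428.4 131.7]
after jar [143.  173.8]
```

View pics/end.png

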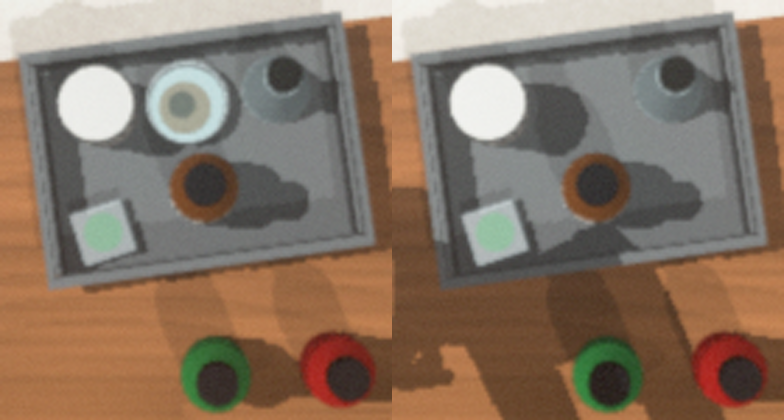

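Before and after match: jar (96,103) vs (488,103), flask (285,75) vs (677,75) and bottle (205,185) vs (597,186), all within about 1 mm. The arm is clear, so I'm handing in.

```bash
python3 -c "
from plant import manip; print(manip.job_done())"
```

```text
the job is handed in; nothing more can be done
None
```

The job is handed in at about 57 s: the dish is on the balance pan roughly 4 mm off its centre, the bottle, jar and flask stand within about 1 mm of their starting spots in the kit tray, and I saw no bystander moved.

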